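# Tip the knob bin, scoop the red knobs and weigh them

## Task

Lift the white bin by its orange bar until it is tipped up against its stop, so that the three red ball knobs roll together at its low end. Then take the yellow scoop, scoop all three knobs out of that low end, and stand the loaded scoop level on the middle of the counting scale's steel plate, with the knobs still in it.

Things in the scene. Friction and masses are not known exactly. Their poses are not given: they have to be found in the camera images.
- bin (a joint): tip angle of the white open bin on its dark steel foot: 0 = level, 0.38 rad = fully tipped, at its stop. The hinge lies under the robot-side (low) end wall; lifting the far end tips it. The hinge is stiff with friction: about 10 N at the bar lifts it and it stays where it is left
- bin_low (a point): point on the white bin's inner floor at the middle of its low end, where floor meets end wall; turns with the bin. x runs along the floor to the far end, y along the end wall, z out of the floor. The hinge axis is parallel to y, 4 mm below it (z = -4 mm). Inside, the bin is 200 mm long (x 0 to 200), 100 wide and 55 deep; walls and floor 4 mm thick
- bin_bar (a point): middle of the bin's lifting bar, a round orange bar 10 mm thick and 96 mm long along the bin's y, on two posts over the far end wall, 37 mm above its rim; fingers can straddle it from above. It lies at x = 202, z = 96 mm in the frame of bin_low; same axes
- scoop: yellow flat-bottomed scoop, 160 g. Origin at the middle of its upright black grip (16 mm in x, 22 in y, 55 high, on a stem at the pan's rear); z up. The mouth faces -x: pan from x = +3 to -90 mm (front edge), 90 wide (85 inside), underside flat, 120 mm below origin. Walls 28 high, the sides raked down to the front edge, where a ramp 7 mm long, 4 high keeps balls in up to 30 degrees of tilt
- scoop_pan (a point): centre of the scoop's pan, on its 2 mm floor, same axes as the scoop: 46.5 mm ahead (-x) of and 118 mm below the grip's middle
- scale: grey counting scale with a square steel plate, fixed to the table. Origin on the table under the scale; z up. The plate is 180 mm square, its top 50 mm above the table, its centre 10 mm along +x of the origin
- knob_a: red plastic ball knob, a smooth sphere of 26 mm diameter, 15 g, polished (slippery), loose in the white tipping bin; rolls freely. Origin at its centre
- knob_b: red plastic ball knob, a smooth sphere of 26 mm diameter, 15 g, polished (slippery), loose in the white tipping bin; rolls freely. Origin at its centre
- knob_c: red plastic ball knob, a smooth sphere of 26 mm diameter, 15 g, polished (slippery), loose in the white tipping bin; rolls freely. Origin at its centre
Not all that is in view belongs to the job. What is meant by the scoop is not purple, and is the larger of those in its own colour.

How it is judged:
On the way, in this order (a step that is already met when the one before it is completed fails the run):
1. the bin is tipped up and all three red knobs lie gathered at its low end (value of joint bin above 0.32 rad and x of knob_a in the frame of bin_low between 0 and 0.05 m and z of each of knob_a, knob_b, knob_c in the frame of bin_low below 0.06 m and x of knob_b in the frame of bin_low between 0 and 0.05 m and x of knob_c in the frame of bin_low between 0 and 0.05 m), for 0.2 s.
2. all three red knobs are in the scoop's pan while the scoop is still in or just above the bin's low end (x of knob_a in the frame of scoop_pan between -0.04 and 0.042 m and y of knob_a in the frame of scoop_pan between -0.045 and 0.045 m and z of knob_a in the frame of scoop_pan between 0.003 and 0.045 m and x of knob_b in the frame of scoop_pan between -0.04 and 0.042 m and y of knob_b in the frame of scoop_pan between -0.045 and 0.045 m and z of knob_b in the frame of scoop_pan between 0.003 and 0.045 m and x of knob_c in the frame of scoop_pan between -0.04 and 0.042 m and y of knob_c in the frame of scoop_pan between -0.045 and 0.045 m and z of knob_c in the frame of scoop_pan between 0.003 and 0.045 m and distance between scoop and bin_low below 0.26 m), for 0.1 s.
At the end, for the whole second after the job is handed in: All three red knobs lie at rest in the scoop's pan, and the scoop stands level (within 7 degrees), released and at rest, on the scale's steel plate, the pan's centre within 50 mm of the scale's origin (x of knob_a in the frame of scoop_pan between -0.04 and 0.042 m and y of knob_a in the frame of scoop_pan between -0.045 and 0.045 m and z of knob_a in the frame of scoop_pan between 0.003 and 0.045 m and x of knob_b in the frame of scoop_pan between -0.04 and 0.042 m and y of knob_b in the frame of scoop_pan between -0.045 and 0.045 m and z of knob_b in the frame of scoop_pan between 0.003 and 0.045 m and x of knob_c in the frame of scoop_pan between -0.04 and 0.042 m and y of knob_c in the frame of scoop_pan between -0.045 and 0.045 m and z of knob_c in the frame of scoop_pan between 0.003 and 0.045 m and horizontal distance between scoop_pan and scale below 0.05 m and height (world z) of scoop_pan between 0.046 and 0.06 m and angle between scoop's own z axis and vertical below 0.12 rad and linear speed of scoop below 0.02 m/s and linear speed of each of knob_a, knob_b, knob_c below 0.05 m/s); the robot touches nothing.
It also fails if it takes over 66 s, if anything falls off the work surface, if the arm or the gripper's body presses on something with over 40 N, if the wrist force passes 120 N, or if a joint passes its speed limit or range.

## Robot

A 7-joint arm with a two-finger parallel gripper is mounted at the origin on the work surface. World frame = base frame: x ahead of the robot, y to its left, z up, the work surface at z = 0. Lengths are in m, angles in rad, forces in N, time in s.
With the tool pointing down it reaches from about 0.4 to 0.85 m from the base axis. Payload 10.4 kg.
Tool frame: the origin (TCP) lies at the very end of the fingers, on their centre line; the grasp point (between the pads) lies arm.grasp_offset behind it (arm.grasp_offset is the distance from the TCP to the grasp point, in m); z points along the fingers, y is the line along which they close (so a half turn about z gives the same grasp; the last joint's range is limited). The gripper opens to 85 mm and grips with 20 to 120 N. Pads are 22 mm wide; open, the fingers measure 114 mm over their backs; the gripper's body (76 mm by 85 mm) begins 54 mm behind the grasp point. The pads swing forward as they close: fully open they stand 13 mm farther back than shut.
Start: joints at [-1.16, 0.332, -0.065, 1.46, 0.022, 1.35, -0.088], TCP at [0.263, 0.567, 0.209] pointing down, gripper open.
Joint ranges: [-2.6, 2.6], [-0.5, 2.12], [-1.47, 1.34], [0.16, 2.42], [-1.27, 4.41], [0.06, 2.06], [-2.6, 2.6]. Speed limits (rad/s): [2.22, 2.22, 2.79, 2.79, 3.14, 3.14, 3.14].

## Interface

Orientations are given as [roll, pitch, yaw] about the fixed x, y, z axes, in that order (R = Rz(yaw) Ry(pitch) Rx(roll)).
In Python, from cell import arm gives the robot as it stands.
- The arm moves only by the tool step_arm, never from a script. Its argument "commands" is a list that holds one entry, the list of rows, each a list of 4 numbers: the shift along the tool's x, y, z each as a share of 100 mm, from -1 to 1, then the turn about the tool's z as a share of 360 degrees, from -1 to 1. A call has 1 to 10 rows; each row shifts and turns the commanded pose from where the row before left it, along the tool's axes as they then stand; what a row does not reach is not made up. A row lasts 1/10 s, in which the tool goes at most 50 mm and 8.59 degrees, less where a joint would pass 70% of its speed; a pose out of reach is approached as far as the arm can. A call with a number of a shift or a turn outside -1 to 1 is refused whole. A call with a gripper value outside its range is refused whole. "gripper" is the opening, from 0 (shut) to 1 (fully open), set as the call begins (left out, the last holds). The fingers move at their own pace and stop on an object; "force" is the grip in N (left out, the last holds). Time passes only in rows, so rows that do not move let the fingers close. It gives the time, the measured TCP pose, the force, the opening and the grip force at its end, in the units of the state.
- arm.sense(): the state, without advancing time (a new reading comes with each control period).
- arm.read_camera(name): name is "scene" or "top" or "wrist"; returns a dict with "pixels" (420x560x3 uint8, red, green, blue), "range_z" (420x560 float32, m along the optical axis (not along the pixel's ray), 0 where there is no reading), "fx", "fy", "cx", "cy" (pixels), "distortion" ([k1, k2, p1, p2, k3] as OpenCV has them; the pictures are not rectified), "origin" and "rotation" of the camera in the world. Camera axes: x right, y down, z forward; pixel columns grow to the right and rows downward; lengths in m; the calibration is good to about 2 mm. A picture is of the moment at which its call begins.
- arm.close_job(): hands the job in; it is judged then, once.
Trained networks look in the newest picture that a camera, given by its name, has taken for a name from the list of things; names that differ only in an ending like _2 or _b are one class to them, and where a whole thing is asked for, a point or a joint stands for the part that bears it (a point fixed in the world has none). Each returns a list of dicts, best first, with "score" (0 to 1); they miss things now and then, are a little off and sometimes report something else, mostly with a low value. They report only what shows in the picture. A call takes as long as a camera call. They do not tell look-alikes from the thing itself.
- arm.cut_out(camera, name): "region" (420x560 bool, what is visible of it).
- arm.place_of(camera, name): "at" ([x, y, z] in m, in world coordinates, good to about 4 mm: a listed point, or the origin of a listed thing).
The state is a dict: "clock": time; "joints": joint angles; "dq": joint speeds; "joint_efforts": joint torques, N m; "ee_pos": TCP position; "eef_rot": TCP orientation; "wrist_force": force on the tool from outside, world axes, zero at the start; "torque": the same for the moment, N m; "width": finger opening in m; "grip_force": force on a finger pad.
Only numpy, scipy, OpenCV 4.12 (cv2) and the standard library are available. Lean on these libraries where they do the work, as an engineer would, in place of code of your own. Each camera call takes 0.05 s, during which the arm holds its last target. There are 200 camera calls.

## Working session

There is one attempt and no reset: what is moved stays moved. The work goes in short steps, Python scripts to look and compute and a tool call to move; the robot and the scene stay as the last step left them, time stands still between calls to the robot, and variables do not carry over. Pictures are saved under pics/ and viewed, at most 10 in all, crops included, and the job is handed in when it is done.

Besides the shell and the picture viewer there is one more tool, called after "Call:" as name(argument=value, ...) on one line, values as JSON. step_arm: Moves the arm, as the interface text tells. Shift numbers are shares of 100 mm and turn numbers shares of 360 degrees, none past 1 either way. Its arguments: {"type":"object","properties":{"commands":{"type":"array"},"gripper":{"type":"number"},"force":{"type":"number"}},"required":["commands"]}

```bash
ls; mkdir -p pics
cat > h.py <<'E'
from cell import arm
import numpy as np, cv2
from scipy.spatial.transform import Rotation as Ro
def pts(im):
    h,w=im["range_z"].shape
    u,v=np.meshgrid(np.arange(w),np.arange(h))
    K=np.array([[im["fx"],0,im["cx"]],[0,im["fy"],im["cy"]],[0,0,1]])
    p=cv2.undistortPoints(np.stack([u,v],-1).reshape(-1,1,2).astype(float),K,np.array(im["distortion"])).reshape(h,w,2)
    z=im["range_z"][...,None]
    c=np.concatenate([p*z,z],-1)
    W=c@np.array(im["rotation"]).T+np.array(im["origin"])
    W[im["range_z"]<=0]=np.nan
    return W
def save(im,n,crop=None,s=1):
    a=im["pixels"][...,::-1]
    if crop: a=a[crop[1]:crop[3],crop[0]:crop[2]]
    cv2.imwrite("pics/"+n,cv2.resize(a,None,fx=s,fy=s))
def st():
    s=arm.sense();print({k:np.round(s[k],3).tolist() for k in("clock","joints","ee_pos","eef_rot","wrist_force","width","grip_force")})
E
python3 - <<'E'
from h import *
st();print(arm.grasp_offset, arm.sense()["eef_rot"])
for c in("scene","top"):
    im=arm.read_camera(c);save(im,c+"0.png");np.save(c+"0.npy",pts(im))
    print(c,np.round(im["origin"],3))
    for n in("bin_low","bin_bar","scoop","scoop_pan","scale","knob_a"):
        print(n,[(np.round(d["at"],3).tolist(),round(d["score"],2)) for d in arm.place_of(c,n)])
E
```

```text
pics
{'clock': 0.0, 'joints': [-1.16, 0.333, -0.065, 1.461, 0.022, 1.35, -0.088], 'ee_pos': [0.263, 0.567, 0.208], 'eef_rot': [-3.14, 0.0, 2.708], 'wrist_force': [0.636, 0.703, 0.386], 'width': 0.086, 'grip_force': 0.0}
0.0187 [-3.14019734e+00  5.92550319e-05  2.70781317e+00]Traceback (most recent call last):
  File "<stdin>", line 4, in <module>
  File "h.py", line 11, in pts
    W=c@np.array(im["rotation"]).T+np.array(im["origin"])
      ~~~~~~~~~~~~~~~~~~~~~~~~~~~~^~~~~~~~~~~~~~~~~~~~~~~
ValueError: operands could not be broadcast together with shapes (420,560) (3,)
```

```bash
python3 - <<'E'
s=open('h.py').read()
s=s.replace('W=c@np.array(im["rotation"]).T','W=c@Rm(im).T')
s+='''
def Rm(im):
    r=np.array(im["rotation"],float)
    return r if r.shape==(3,3) else Ro.from_euler("xyz",r).as_matrix() if r.size==3 else Ro.from_quat(r).as_matrix()
'''
open('h.py','w').write(s)
E
python3 - <<'E'
from h import *
for c in("scene","top"):
    im=arm.read_camera(c);save(im,c+"0.png");W=pts(im);np.save(c+"0.npy",W)
    print(c,np.round(im["origin"],3),im["rotation"], "z median",np.nanmedian(W[...,2]))
    for n in("bin_low","bin_bar","scoop","scoop_pan","scale","knob_a"):
        print(n,[(np.round(d["at"],3).tolist(),round(d["score"],2)) for d in arm.place_of(c,n)])
st()
E
```

```text
scene [ 0.818 -0.412  0.922] [-2.54048583 -0.01081142  0.65934883] z median -0.001223418208200544
bin_low [([0.476, -0.065, 0.01], 0.55)]
bin_bar [([0.682, -0.056, 0.109], 0.6)]
scoop [([0.296, 0.189, 0.123], 0.8), ([0.467, 0.358, 0.117], 0.76), ([0.616, 0.424, 0.093], 0.71)]
scoop_pan [([0.277, 0.236, 0.005], 0.94), ([0.421, 0.368, 0.002], 0.82)]
scale [([0.501, -0.297, 0.002], 0.62)]
knob_a [([0.546, -0.043, 0.028], 0.6), ([0.592, -0.07, 0.028], 0.48), ([0.642, -0.048, 0.028], 0.45)]
top [0.274 0.018 1.082] [-2.92097344 -0.00539635 -1.48280503] z median 0.0006549582631514284
bin_low [([0.482, -0.062, 0.015], 0.81)]
bin_bar [([0.68, -0.055, 0.108], 0.95), ([0.42, 0.363, 0.003], 0.75)]
scoop [([0.293, 0.19, 0.116], 0.82), ([0.618, 0.423, 0.091], 0.59)]
scoop_pan [([0.589, 0.407, -0.001], 0.9), ([0.417, 0.362, 0.003], 0.87), ([0.28, 0.237, 0.003], 0.73)]
scale [([0.501, -0.294, -0.001], 0.58), ([0.648, -0.044, 0.025], 0.41), ([0.59, -0.072, 0.029], 0.38)]
knob_a [([0.541, -0.043, 0.025], 0.58), ([0.592, -0.074, 0.028], 0.57), ([0.647, -0.047, 0.023], 0.54)]
{'clock': 0.75, 'joints': [-1.16, 0.332, -0.065, 1.46, 0.022, 1.35, -0.088], 'ee_pos': [0.263, 0.567, 0.209], 'eef_rot': [3.141, -0.0, 2.708], 'wrist_force': [0.233, -0.173, -0.325], 'width': 0.085, 'grip_force': 0.0}
```

View pics/scene0.png

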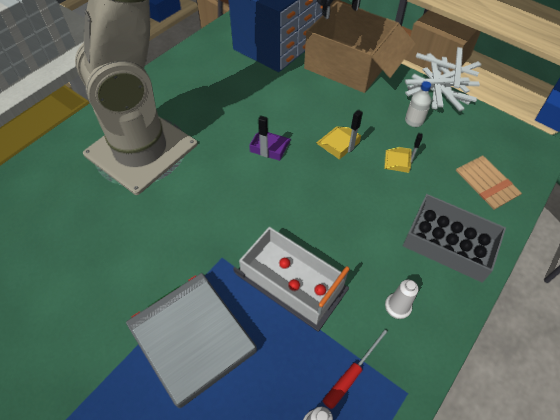

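View pics/top0.png

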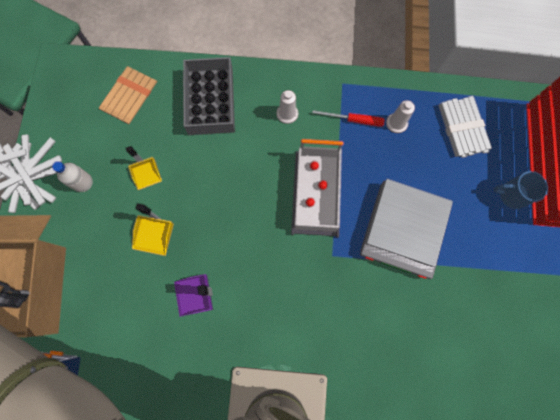

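Candidates for "scoop": purple at top (193,295), larger yellow at top (152,236) / scene (340,140), and smaller yellow at top (145,173) / scene (400,158). I choose the larger yellow. I'll check it in a crop and measure the bar, rim and grip from both views.

Run:
```python
from h import *
for c,box in(("scene",(300,90,440,190)),("top",(90,130,230,270))):
    im=arm.read_camera(c);W=np.load(c+"0.npy")
    hsv=cv2.cvtColor(im["pixels"],cv2.COLOR_RGB2HSV);H,S,V=cv2.split(hsv)
    X,Y,Z=W[...,0],W[...,1],W[...,2]
    def rep(n,m):
        P=W[m&np.isfinite(Z)];
        if len(P)<5: print(c,n,len(P));return
        m0=np.median(P,0);r=cv2.minAreaRect((P[:,:2]*1000).astype(np.float32))
        print(c,n,len(P),np.round(m0,4),"z5/95",np.round(np.percentile(P[:,2],[5,95]),3),"rect",np.round(r[0],1),np.round(r[1],1),round(r[2],1))
    B=(X>.42)&(X<.75)&(Y>-.17)&(Y<.05)
    rep("bar",B&(H>5)&(H<20)&(S>150)&(V>120)&(Z>.09))
    rep("rim",B&(S<60)&(Z>.05)&(Z<.08))
    rep("floor",B&(S<60)&(V>110)&(Z>.0)&(Z<.025)&(X>.5)&(X<.66)&(abs(Y+.058)<.035))
    G=(abs(X-.467)<.04)&(abs(Y-.36)<.05)
    rep("grip",G&(V<70)&(Z>.08))
    rep("griptop",G&(V<70)&(Z>.135))
    rep("pan",(X>.34)&(X<.5)&(abs(Y-.365)<.09)&(H>20)&(H<35)&(S>120)&(V>90)&(Z<.05))
    rep("small",(X>.5)&(X<.65)&(abs(Y-.41)<.06)&(H>20)&(H<35)&(S>120)&(V>90)&(Z<.05))
    rep("plate",(abs(X-.5)<.15)&(abs(Y+.295)<.15)&(Z>.044)&(Z<.056)&(S<60))
    if c=="scene": save(im,"crop1.png",box,4)
```

```text
scene bar 202 [ 0.6806 -0.0594  0.1114] z5/95 [0.109 0.114] rect [680.2 -57.4] [  8.8 102.1] 1.9
scene rim 1098 [ 0.5719 -0.0643  0.0635] z5/95 [0.052 0.068] rect [578.4 -59.8] [211.1 111. ] 1.7
scene floor 1014 [ 0.5729 -0.05    0.0112] z5/95 [0.009 0.014] rect [579.5 -56.6] [159.5  69. ] 1.2
scene grip 165 [0.4716 0.3494 0.125 ] z5/95 [0.096 0.147] rect [468.6 356.2] [26.5 16.9] 87.7
scene griptop 56 [0.4703 0.3536 0.1442] z5/95 [0.136 0.148] rect [468.6 356.5] [24.2 15. ] 80.1
scene pan 742 [0.422  0.3617 0.0021] z5/95 [-0.002  0.025] rect [421.8 361.7] [95.7 90.1] 83.0
scene small 575 [0.5898 0.4116 0.0016] z5/95 [-0.003  0.02 ] rect [591.1 409.4] [71.1 78.3] 26.4
scene plate 7838 [ 0.5155 -0.304   0.0485] z5/95 [0.046 0.051] rect [ 508.9 -298.8] [180.7 185.5] 75.7
top bar 136 [ 0.6744 -0.0552  0.1128] z5/95 [0.11  0.116] rect [674.6 -55.2] [ 11.8 102.3] 4.3
top rim 597 [ 0.5759 -0.0691  0.0669] z5/95 [0.052 0.071] rect [575.6 -57.6] [209.8 108.5] 1.7
top floor 1272 [ 0.5735 -0.0599  0.0137] z5/95 [0.01  0.017] rect [580. -58.] [159.8  69.9] 0.1
top grip 110 [0.4619 0.3515 0.1401] z5/95 [0.101 0.149] rect [463.9 356.7] [20.8 14.2] 86.3
top griptop 61 [0.4632 0.3541 0.1468] z5/95 [0.138 0.15 ] rect [464.3 357. ] [20.6 13.9] 81.9
top pan 1275 [0.4205 0.3655 0.0029] z5/95 [-0.001  0.026] rect [418.9 368.1] [104.6  88.9] 85.0
top small 716 [0.5876 0.4109 0.0017] z5/95 [-0.002  0.02 ] rect [588.6 413.2] [79.6 76.5] 27.1
top plate 4811 [ 0.5031 -0.2979  0.0507] z5/95 [0.047 0.054] rect [ 493.5 -294.7] [184.  206.2] 75.8
```

View pics/crop1.png

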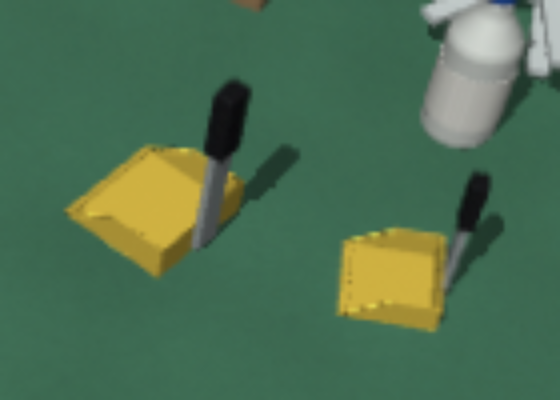

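The crop shows the larger yellow scoop on the left, with its pan at crop (150,210) and black grip at (228,120); the smaller one is on the right at (390,275). The choice stands. Next comes a move planner and a check on the bottle near the bar.

```bash
cat >> h.py <<'E'
def plan(x,y,z,yaw=None,n=None):
    s=arm.sense();p=np.array(s["ee_pos"]);y0=s["eef_rot"][2];y1=y0 if yaw is None else yaw
    d=np.array([x,y,z])-p;t=(y1-y0+np.pi)%(2*np.pi)-np.pi
    n=n or int(np.ceil(max(np.linalg.norm(d)/.045,abs(t)/np.radians(8.5),1)))
    rows=[]
    for i in range(n):
        a=y0+t*i/n; e=d/n
        rows.append([float(v) for v in np.round([(np.cos(a)*e[0]+np.sin(a)*e[1])/.1,(np.sin(a)*e[0]-np.cos(a)*e[1])/.1,-e[2]/.1,-t/n/2/np.pi],4)])
    print("d",np.round(d,4),"turn",round(t,3),"n",n)
    for r in rows: print(r)
E
python3 - <<'E'
from h import *
W=np.load("top0.npy").reshape(-1,3)
for lo,hi in((.02,.06),(.06,.1),(.1,.3)):
    P=W[(W[:,0]>.7)&(W[:,0]<.86)&(abs(W[:,1]+.03)<.08)&(W[:,2]>lo)&(W[:,2]<hi)]
    if len(P): print(lo,np.round(P.min(0),3),np.round(P.max(0),3),len(P))
plan(.678,-.057,.2,1.601,18)
E
```

```text
0.02 [0.772 0.017 0.02 ] [0.797 0.049 0.058] 93
0.06 [0.774 0.021 0.06 ] [0.814 0.05  0.1  ] 108
0.1 [0.778 0.023 0.1  ] [0.811 0.049 0.122] 105
d [ 0.4153 -0.6241 -0.0086] turn -1.107 n 18
[-0.3551, -0.2177, 0.0048, 0.0098]
[-0.3678, -0.1954, 0.0048, 0.0098]
[-0.3791, -0.1725, 0.0048, 0.0098]
[-0.389, -0.1488, 0.0048, 0.0098]
[-0.3974, -0.1246, 0.0048, 0.0098]
[-0.4043, -0.1, 0.0048, 0.0098]
[-0.4097, -0.075, 0.0048, 0.0098]
[-0.4135, -0.0496, 0.0048, 0.0098]
[-0.4158, -0.0241, 0.0048, 0.0098]
[-0.4165, 0.0015, 0.0048, 0.0098]
[-0.4156, 0.0271, 0.0048, 0.0098]
[-0.4132, 0.0526, 0.0048, 0.0098]
[-0.4092, 0.0778, 0.0048, 0.0098]
[-0.4036, 0.1028, 0.0048, 0.0098]
[-0.3965, 0.1274, 0.0048, 0.0098]
[-0.3879, 0.1516, 0.0048, 0.0098]
[-0.3779, 0.1751, 0.0048, 0.0098]
[-0.3664, 0.198, 0.0048, 0.0098]
```

Bottle clear.

Call:
step_arm(commands=[[[-0.355,-0.218,0,0.0098],[-0.368,-0.195,0,0.0098],[-0.379,-0.172,0,0.0098],[-0.389,-0.149,0,0.0098],[-0.397,-0.125,0,0.0098],[-0.404,-0.1,0,0.0098],[-0.41,-0.075,0,0.0098],[-0.413,-0.05,0,0.0098],[-0.416,-0.024,0,0.0098],[-0.416,0,0,0.0098]]], gripper=1)

```text
clock: 1.85
ee_pos: [0.4938, 0.2188, 0.2089]
eef_rot: [3.141, -0.0, 2.09]
wrist_force: [-0.7, 0.8, 0.0]
width: 0.0852
grip_force: 0.0
```

```bash
python3 -c "
from h import *
st();plan(.678,-.057,.19,1.601,10)"
```

```text
{'clock': 1.85, 'joints': [-0.734, 0.14, 0.257, 1.701, -0.037, 1.305, 0.049], 'ee_pos': [0.494, 0.219, 0.209], 'eef_rot': [3.141, -0.0, 2.09], 'wrist_force': [-0.694, 0.766, 0.041], 'width': 0.085, 'grip_force': 0.0}
d [ 0.1842 -0.2758 -0.0189] turn -0.489 n 10
[-0.3308, 0.0232, 0.0189, 0.0078]
[-0.3293, 0.0393, 0.0189, 0.0078]
[-0.327, 0.0554, 0.0189, 0.0078]
[-0.3239, 0.0713, 0.0189, 0.0078]
[-0.32, 0.087, 0.0189, 0.0078]
[-0.3154, 0.1025, 0.0189, 0.0078]
[-0.31, 0.1178, 0.0189, 0.0078]
[-0.3039, 0.1328, 0.0189, 0.0078]
[-0.297, 0.1475, 0.0189, 0.0078]
[-0.2895, 0.1618, 0.0189, 0.0078]
```

Call:
step_arm(commands=[[[-0.331,0.023,0.019,0.0078],[-0.329,0.039,0.019,0.0078],[-0.327,0.055,0.019,0.0078],[-0.324,0.071,0.019,0.0078],[-0.32,0.087,0.019,0.0078],[-0.315,0.102,0.019,0.0078],[-0.31,0.118,0.019,0.0078],[-0.304,0.133,0.019,0.0078],[-0.297,0.147,0.019,0.0078],[-0.289,0.162,0.019,0.0078]]])

```text
clock: 2.85
ee_pos: [0.6782, -0.0561, 0.1895]
eef_rot: [3.141, -0.0, 1.6]
wrist_force: [-0.3, -0.0, 0.8]
width: 0.0854
grip_force: 0.0
```

Run:
```python
from h import *
im=arm.read_camera("wrist");save(im,"wrist1.png");W=pts(im)
print([(np.round(d["at"],3),round(d["score"],2)) for d in arm.place_of("wrist","bin_bar")])
H,S,V=cv2.split(cv2.cvtColor(im["pixels"],cv2.COLOR_RGB2HSV))
m=(H>5)&(H<20)&(S>150)&(V>100)&(W[...,2]>.09)&(W[...,2]<.13)
P=W[m];print(len(P),np.round(np.median(P,0),4),np.percentile(P[:,2],98),cv2.minAreaRect((P[:,:2]*1000).astype(np.float32)))
W2=np.isfinite(W[...,2])&(W[...,2]>.05)&(W[...,2]<.08)&(S<60);P=W[W2]
if len(P)>9:print("rim",cv2.minAreaRect((P[:,:2]*1000).astype(np.float32)),np.median(P[:,2]))
plan(.678,-.057,.089,1.601)
```

```text
[(array([ 0.68 , -0.054,  0.108]), 0.94), (array([ 0.596, -0.067,  0.026]), 0.7)]
1344 [ 0.6789 -0.0474  0.1131] 0.11486468956788602 ((679.2890014648438, -53.52739334106445), (9.352779388427734, 103.30314636230469), 1.441852331161499)
rim ((552.276123046875, -113.7977294921875), (565.3622436523438, 255.19638061523438), 54.18633270263672) 0.06306681807777995
d [-0.0002  0.0035 -0.0997] turn 0.006 n 3
[0.0118, -0.0003, 0.3324, -0.0003]
[0.0118, -0.0003, 0.3324, -0.0003]
[0.0118, -0.0002, 0.3324, -0.0003]
```

View pics/wrist1.png

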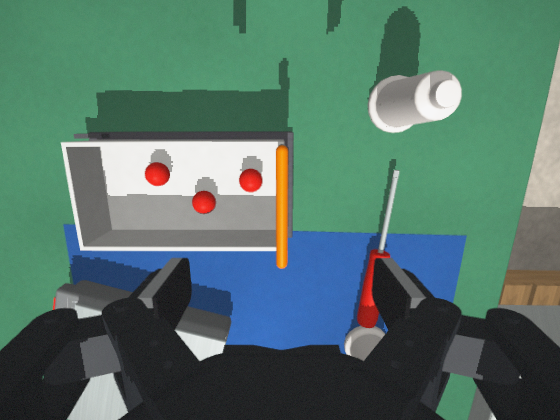

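Wrist view: the orange bar runs vertically at column 282 (rows 145–267) between the open fingers. The knobs are at (157,174), (204,202) and (250,180). Lowering onto the bar.

Call:
step_arm(commands=[[[0.01,0,0.3,0],[0.01,0,0.3,0],[0.01,0,0.2,0],[0,0,0.1,0],[0,0,0.1,0],[0,0,0,0]]])

```text
clock: 3.55
ee_pos: [0.6771, -0.0519, 0.0889]
eef_rot: [-3.141, -0.0, 1.602]
wrist_force: [-0.6, -0.5, -0.1]
width: 0.0852
grip_force: 0.0
```

Call:
step_arm(commands=[[[0,0,0,0],[0,0,0,0],[0,0,0,0],[0,0,0,0],[0,0,0,0],[0,0,0,0],[0,0,0,0]]], gripper=0, force=40)

```text
clock: 4.25
ee_pos: [0.6789, -0.0521, 0.0913]
eef_rot: [3.138, -0.0, 1.602]
wrist_force: [0.9, 0.8, 7.3]
width: -0.0
grip_force: 3.9
```

Run:
```python
from h import *
st()
s=arm.sense();p=np.array(s["ee_pos"]);yaw=.032
r=np.hypot(.202,.1);a0=np.arctan2(.1,.202)
def rows(f,t,n):
    q=[(r*np.cos(a0+a),r*np.sin(a0+a)) for a in np.linspace(f,t,n+1)]
    for u,v in zip(q,q[1:]): print(np.round([(v[0]-u[0])*10,-(v[1]-u[1])*10],3))
rows(0,.385,14)
print();rows(.385,.04,14)
```

```text
{'clock': 4.25, 'joints': [-0.316, 0.562, 0.462, 1.46, -0.261, 1.177, 0.215], 'ee_pos': [0.679, -0.052, 0.091], 'eef_rot': [3.138, -0.0, 1.602], 'wrist_force': [0.902, 0.789, 7.283], 'width': -0.0, 'grip_force': 3.881}
[-0.028 -0.055]
[-0.03  -0.054]
[-0.031 -0.054]
[-0.033 -0.053]
[-0.034 -0.052]
[-0.036 -0.051]
[-0.037 -0.05 ]
[-0.038 -0.049]
[-0.04  -0.048]
[-0.041 -0.047]
[-0.042 -0.045]
[-0.043 -0.044]
[-0.045 -0.043]
[-0.046 -0.042]

[0.041 0.037]
[0.04  0.038]
[0.039 0.039]
[0.038 0.04 ]
[0.037 0.041]
[0.036 0.042]
[0.035 0.043]
[0.034 0.044]
[0.033 0.045]
[0.032 0.046]
[0.031 0.046]
[0.03  0.047]
[0.028 0.048]
[0.027 0.048]
```

Run:
```python
from h import *
im=arm.read_camera("scene");save(im,"s2.png",(220,180,420,340),4);W=pts(im)
H,S,V=cv2.split(cv2.cvtColor(im["pixels"],cv2.COLOR_RGB2HSV))
m=(H>5)&(H<20)&(S>150)&(V>100)&(W[...,2]>.08)&(abs(W[...,0]-.68)<.05)
print(np.round(np.median(W[m],0),4))
st()
```

```text
[ 0.6815 -0.0862  0.1115]
{'clock': 4.3, 'joints': [-0.316, 0.562, 0.462, 1.46, -0.261, 1.177, 0.215], 'ee_pos': [0.679, -0.052, 0.091], 'eef_rot': [3.138, -0.0, 1.602], 'wrist_force': [1.089, 0.668, 8.351], 'width': 0.0, 'grip_force': 3.753}
```

View pics/s2.png

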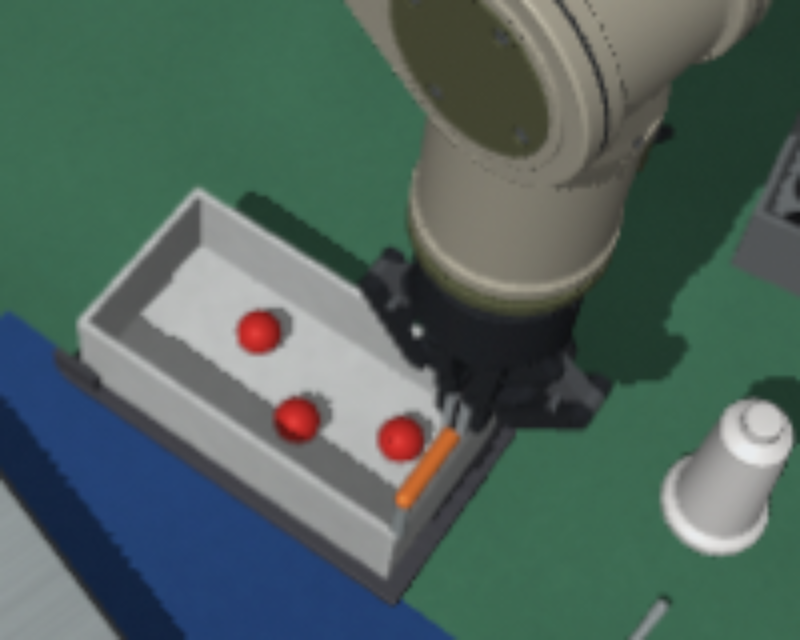

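The bar is unmoved, still at crop (430,470), and the fingers are shut around or under it. I'll test with a small lift.

Call:
step_arm(commands=[[[0,-0.03,-0.055,0],[0,-0.03,-0.054,0],[0,-0.03,-0.054,0],[0,0,0,0]]])

```text
clock: 4.7
ee_pos: [0.6685, -0.0526, 0.1069]
eef_rot: [3.141, -0.0, 1.602]
wrist_force: [-0.6, -0.9, 0.0]
width: 0.0
grip_force: 0.0
```

Run:
```python
from h import *
im=arm.read_camera("scene");W=pts(im)
H,S,V=cv2.split(cv2.cvtColor(im["pixels"],cv2.COLOR_RGB2HSV))
m=(H>5)&(H<20)&(S>150)&(V>100)&(W[...,2]>.08)&(abs(W[...,0]-.68)<.05)
print(np.round(np.median(W[m],0),4))
st()
```

```text
[ 0.6816 -0.0763  0.1115]
{'clock': 4.75, 'joints': [-0.326, 0.528, 0.469, 1.475, -0.248, 1.197, 0.21], 'ee_pos': [0.668, -0.052, 0.106], 'eef_rot': [3.141, -0.0, 1.602], 'wrist_force': [-0.751, -0.387, -0.179], 'width': 0.0, 'grip_force': 0.0}
```

Run:
```python
from h import *
im=arm.read_camera("wrist");save(im,"w2.png",(130,120,430,345),2.6);W=pts(im)
H,S,V=cv2.split(cv2.cvtColor(im["pixels"],cv2.COLOR_RGB2HSV))
m=(H>5)&(H<20)&(S>150)&(V>100)
print(np.round(np.nanpercentile(W[m],[5,50,95],axis=0),4))
```

```text
[[ 0.6741 -0.0504  0.1107]
 [ 0.6784 -0.0262  0.1131]
 [ 0.6826 -0.0048  0.1145]]
```

View pics/w2.png

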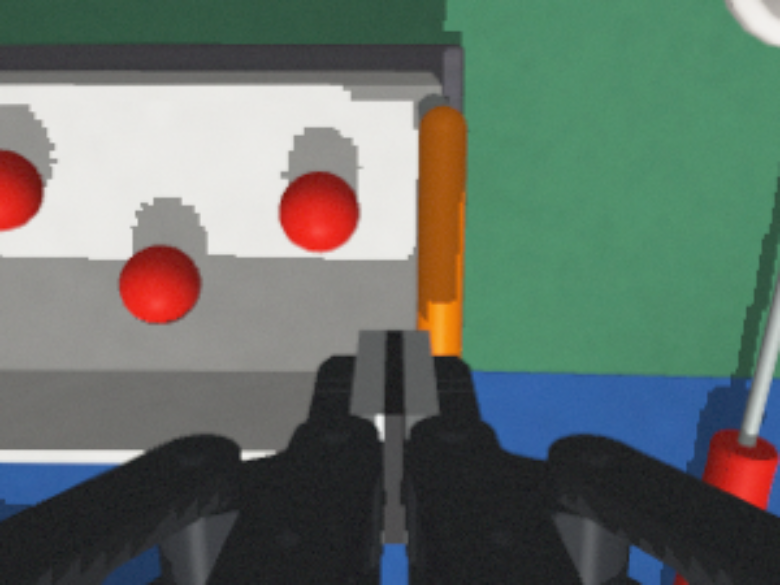

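The pads at crop (395,340) are shut just beside the bar at (440,250), so the grip was too shallow and slipped off upward. I'll go up, open, re-centre and grip about 10 mm deeper.

Call:
step_arm(commands=[[[0,-0.03,-0.2,0],[0,0.03,-0.2,0],[0,0.05,0,0],[0,0.05,0,0],[0,0,0,0],[0,0,0,0],[0,0,0,0],[0,0,0,0]]], gripper=1)

```text
clock: 5.6
ee_pos: [0.6782, -0.0522, 0.1455]
eef_rot: [-3.141, -0.0, 1.602]
wrist_force: [-0.4, -0.0, 0.3]
width: 0.0855
grip_force: 0.0
```

```bash
python3 -c "
from h import *
st();plan(.6788,-.055,.079,1.601)"
```

```text
{'clock': 5.6, 'joints': [-0.324, 0.52, 0.478, 1.401, -0.241, 1.278, 0.201], 'ee_pos': [0.678, -0.052, 0.146], 'eef_rot': [-3.141, -0.0, 1.602], 'wrist_force': [-0.377, -0.025, 0.257], 'width': 0.086, 'grip_force': 0.0}
d [ 0.0006 -0.0028 -0.0665] turn -0.001 n 2
[-0.0143, 0.0025, 0.3326, 0.0001]
[-0.0143, 0.0026, 0.3326, 0.0001]
```

Call:
step_arm(commands=[[[-0.015,0.003,0.2,0],[-0.015,0.003,0.2,0],[0,0,0.15,0],[0,0,0.11,0],[0,0,0,0]]])

```text
clock: 6.1
ee_pos: [0.6782, -0.0548, 0.0782]
eef_rot: [-3.139, -0.0, 1.602]
wrist_force: [-0.5, -0.2, 0.3]
width: 0.0854
grip_force: 0.0
```

Call:
step_arm(commands=[[[0,0,0,0],[0,0,0,0],[0,0,0,0],[0,0,0,0],[0,0,0,0],[0,0,0,0],[0,0,0,0]]], gripper=0, force=50)

```text
clock: 6.8
ee_pos: [0.6786, -0.0551, 0.0803]
eef_rot: [-3.14, -0.0, 1.602]
wrist_force: [-4.9, 0.4, 5.5]
width: 0.0077
grip_force: 48.9
```

Call:
step_arm(commands=[[[0,-0.028,-0.055,0],[0,-0.03,-0.054,0],[0,-0.031,-0.054,0]]])

```text
clock: 7.1
ee_pos: [0.6704, -0.0553, 0.0956]
eef_rot: [3.141, 0.0, 1.602]
wrist_force: [5.1, -0.9, -11.0]
width: 0.0078
grip_force: 48.5
```

Gripped: 11 N down on the wrist and the width is steady. I'll continue along the arc.

Call:
step_arm(commands=[[[0,-0.033,-0.053,0],[0,-0.034,-0.052,0],[0,-0.036,-0.051,0],[0,-0.037,-0.05,0],[0,-0.038,-0.049,0],[0,-0.04,-0.048,0]]], force=70)

```text
clock: 7.7
ee_pos: [0.6491, -0.0559, 0.1263]
eef_rot: [3.14, 0.0, 1.602]
wrist_force: [7.2, -0.6, -10.1]
width: 0.0069
grip_force: 68.2
```

Call:
step_arm(commands=[[[0,-0.041,-0.047,0],[0,-0.042,-0.045,0],[0,-0.043,-0.044,0],[0,-0.045,-0.043,0],[0,0,0,0],[0,0,0,0]]])

```text
clock: 8.3
ee_pos: [0.6319, -0.0564, 0.1452]
eef_rot: [3.14, -0.0, 1.602]
wrist_force: [0.9, 0.4, 2.2]
width: 0.0068
grip_force: 70.1
```

Run:
```python
from h import *
st()
for c in("scene","wrist","top"):
    im=arm.read_camera(c);W=pts(im)
    H,S,V=cv2.split(cv2.cvtColor(im["pixels"],cv2.COLOR_RGB2HSV))
    m=(H>5)&(H<20)&(S>150)&(V>100)&(W[...,2]>.08)&(abs(W[...,0]-.66)<.1)&(abs(W[...,1]+.055)<.08)
    if m.sum(): print(c,np.round(np.median(W[m],0),4))
    print([(np.round(d["at"],3).tolist(),round(d["score"],2)) for d in arm.place_of(c,"knob_a")][:4],[(np.round(d["at"],3).tolist(),round(d["score"],2)) for d in arm.place_of(c,"bin_low")][:2])
    if c=="scene": save(im,"s3.png",(220,180,420,340),3)
```

```text
{'clock': 8.3, 'joints': [-0.356, 0.416, 0.49, 1.543, -0.203, 1.232, 0.197], 'ee_pos': [0.632, -0.056, 0.145], 'eef_rot': [3.14, -0.0, 1.602], 'wrist_force': [0.859, 0.396, 2.173], 'width': 0.007, 'grip_force': 70.143}
scene [ 0.6346 -0.0878  0.1749]
[([0.505, -0.064, 0.041], 0.65), ([0.485, -0.073, 0.03], 0.55), ([0.482, -0.046, 0.028], 0.39)] [([0.474, -0.061, 0.01], 0.72)]
wrist [ 0.632  -0.0394  0.1767]
[([0.496, -0.058, 0.034], 0.88), ([0.485, -0.073, 0.026], 0.7), ([0.482, -0.044, 0.032], 0.56)] [([0.475, -0.061, 0.013], 0.7)]
[] []
```

View pics/s3.png

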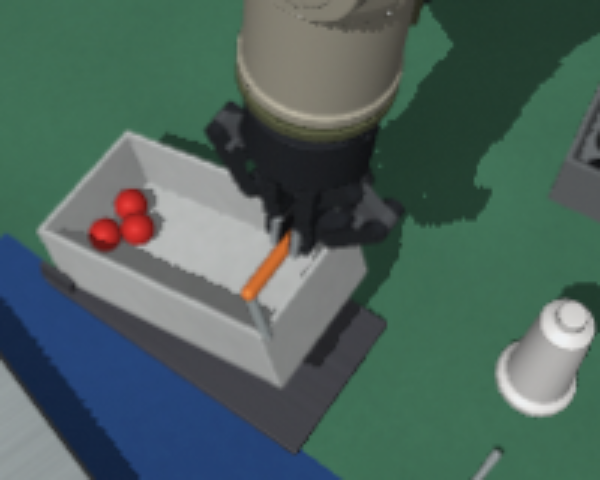

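The bin is tipped about 0.35 rad, with the knobs in a cluster at crop (105–138, 205–235) at the low end. I'll nudge it to the stop, hold, then lower the bin almost level (the tool can't tilt, so the scoop needs a nearly level floor) while keeping a slight slope.

Call:
step_arm(commands=[[[0,-0.046,-0.042,0],[0,-0.02,-0.02,0],[0,0,0,0],[0,0,0,0],[0,0,0,0],[0,0,0,0]]])

```text
clock: 9.35
ee_pos: [0.6268, -0.0566, 0.1502]
eef_rot: [3.138, 0.001, 1.602]
wrist_force: [14.7, -0.5, -9.9]
width: 0.0068
grip_force: 69.6
```

Run:
```python
from h import *
st()
im=arm.read_camera("wrist");W=pts(im)
H,S,V=cv2.split(cv2.cvtColor(im["pixels"],cv2.COLOR_RGB2HSV))
m=(H>5)&(H<20)&(S>150)&(V>100)&(W[...,2]>.08)&(abs(W[...,0]-.66)<.1)&(abs(W[...,1]+.055)<.08)
b=np.median(W[m],0);print(b)
a=np.arctan2(b[2]-.005-.008,b[0]-.4755)-np.arctan2(.1,.202);print("tip",a)
L=np.array([.4755,-.0615,.008]);c,s=np.cos(a),np.sin(a)
for d in arm.place_of("wrist","knob_a"):
    v=np.array(d["at"])-L;print(d["score"],round(c*v[0]+s*v[2],3),round(v[1]-v[0]*.03,3),round(-s*v[0]+c*v[2]-.004,3))
```

```text
{'clock': 9.35, 'joints': [-0.362, 0.398, 0.492, 1.554, -0.195, 1.234, 0.193], 'ee_pos': [0.627, -0.057, 0.15], 'eef_rot': [3.138, 0.001, 1.602], 'wrist_force': [14.745, -0.491, -9.866], 'width': 0.007, 'grip_force': 69.572}
[ 0.62706586 -0.03892693  0.18112004]
tip 0.37745523235693224
0.93 0.014 -0.011 0.01
0.81 0.031 -0.002 0.016
0.74 0.015 0.02 0.015
```

Tipped 0.377 rad with all knobs at local x < 0.04, so step 1 is met. Lowering gently.

Call:
step_arm(commands=[[[0,0.028,0.027,0],[0,0.028,0.027,0],[0,0.028,0.027,0],[0,0.027,0.028,0],[0,0.027,0.028,0],[0,0.026,0.029,0],[0,0.026,0.029,0],[0,0.025,0.03,0],[0,0.025,0.03,0],[0,0.024,0.031,0]]])

```text
clock: 10.45
ee_pos: [0.6519, -0.0559, 0.123]
eef_rot: [3.14, -0.0, 1.602]
wrist_force: [0.8, 0.6, 9.4]
width: 0.0067
grip_force: 73.0
```

Call:
step_arm(commands=[[[0,0.024,0.031,0],[0,0.023,0.032,0],[0,0.023,0.032,0],[0,0.022,0.032,0],[0,0.022,0.033,0],[0,0.021,0.033,0],[0,0,0,0]]])

```text
clock: 11.15
ee_pos: [0.6658, -0.0556, 0.1035]
eef_rot: [3.139, 0.0, 1.602]
wrist_force: [4.8, 0.4, 4.8]
width: 0.0063
grip_force: 72.5
```

```bash
cat >> h.py <<'E'
def tip(cam="wrist",z=.08):
    im=arm.read_camera(cam);W=pts(im)
    H,S,V=cv2.split(cv2.cvtColor(im["pixels"],cv2.COLOR_RGB2HSV))
    m=(H>5)&(H<20)&(S>150)&(V>80)&(W[...,2]>z)&(abs(W[...,0]-.66)<.1)&(abs(W[...,1]+.055)<.08)
    b=np.median(W[m],0)
    a=np.arctan2(b[2]-.005-.008,b[0]-.4755)-np.arctan2(.1,.202);print("bar",np.round(b,4),"tip",round(a,3))
    L=np.array([.4755,-.0615,.008]);c,s=np.cos(a),np.sin(a)
    for d in arm.place_of(cam,"knob_a"):
        v=np.array(d["at"])-L;print(round(d["score"],2),np.round(d["at"],3),"loc",round(c*v[0]+s*v[2],3),round(v[1]-v[0]*.03,3),round(-s*v[0]+c*v[2]-.004,3))
    return im,W
E
python3 -c "
from h import *
st();tip()"
```

```text
{'clock': 11.15, 'joints': [-0.324, 0.525, 0.471, 1.486, -0.248, 1.187, 0.216], 'ee_pos': [0.666, -0.056, 0.104], 'eef_rot': [3.139, 0.0, 1.602], 'wrist_force': [4.763, 0.364, 4.769], 'width': 0.006, 'grip_force': 72.542}
bar [ 0.6664 -0.041   0.1354] tip 0.11
0.98 [ 0.491 -0.041  0.032] loc 0.018 0.02 0.018
0.62 [ 0.486 -0.075  0.025] loc 0.012 -0.014 0.012
0.55 [ 0.506 -0.063  0.028] loc 0.033 -0.002 0.012
```

Call:
step_arm(commands=[[[0,0.012,0.023,0],[0,0.012,0.023,0],[0,0.011,0.023,0],[0,0.011,0.023,0],[0,0.01,0.023,0],[0,0.01,0.023,0],[0,0,0,0]]])

```text
clock: 11.95
ee_pos: [0.6734, -0.0552, 0.0904]
eef_rot: [3.137, -0.0, 1.602]
wrist_force: [7.4, 1.1, 6.0]
width: 0.0067
grip_force: 74.2
```

```bash
python3 -c "
from h import *
st();tip()"
```

```text
{'clock': 11.95, 'joints': [-0.317, 0.551, 0.465, 1.478, -0.259, 1.169, 0.22], 'ee_pos': [0.673, -0.055, 0.09], 'eef_rot': [3.137, -0.0, 1.602], 'wrist_force': [7.414, 1.147, 6.047], 'width': 0.007, 'grip_force': 74.176}
bar [ 0.6738 -0.0403  0.1231] tip 0.047
0.76 [ 0.487 -0.045  0.029] loc 0.012 0.016 0.016
0.76 [ 0.49  -0.073  0.024] loc 0.015 -0.012 0.011
0.67 [ 0.505 -0.058  0.028] loc 0.031 0.003 0.015
```

Call:
step_arm(commands=[[[0,0.007,0.015,0],[0,0.007,0.015,0],[0,0.006,0.013,0],[0,0,0,0]]])

```text
clock: 12.45
ee_pos: [0.6756, -0.0551, 0.0865]
eef_rot: [3.137, -0.0, 1.602]
wrist_force: [6.1, 1.4, 8.5]
width: 0.0067
grip_force: 74.4
```

Call:
step_arm(commands=[[[0,0,0,0],[0,0,0,0],[0,0,0,0],[0,0,0,0],[0,0,0,0]]], gripper=1)

```text
clock: 12.95
ee_pos: [0.673, -0.0553, 0.0843]
eef_rot: [-3.141, -0.0, 1.602]
wrist_force: [0.0, -0.7, 0.0]
width: 0.0783
grip_force: 0.0
```

```bash
python3 -c "
from h import *
st();tip();plan(.678,-.06,.20,1.601,4)"
```

```text
{'clock': 12.95, 'joints': [-0.315, 0.56, 0.463, 1.479, -0.261, 1.165, 0.222], 'ee_pos': [0.673, -0.055, 0.084], 'eef_rot': [-3.141, -0.0, 1.602], 'wrist_force': [0.035, -0.692, 0.006], 'width': 0.078, 'grip_force': 0.0}
bar [ 0.6759 -0.0431  0.119 ] tip 0.027
0.88 [ 0.491 -0.044  0.024] loc 0.016 0.017 0.012
0.62 [ 0.505 -0.059  0.029] loc 0.03 0.001 0.016
0.57 [ 0.492 -0.071  0.026] loc 0.017 -0.01 0.013
d [ 0.0049 -0.0047  0.1155] turn -0.001 n 4
[-0.0121, 0.0118, -0.2889, 0.0]
[-0.0121, 0.0118, -0.2889, 0.0]
[-0.0121, 0.0118, -0.2889, 0.0]
[-0.0121, 0.0118, -0.2889, 0.0]
```

Call:
step_arm(commands=[[[0,0.01,-0.2,0],[0,0,-0.3,0],[0,0,-0.4,0],[0,0,-0.4,0]]], gripper=1)

```text
clock: 13.45
ee_pos: [0.6738, -0.0553, 0.2158]
eef_rot: [-3.141, -0.0, 1.602]
wrist_force: [0.9, -0.2, 0.9]
width: 0.0858
grip_force: 0.0
```

```bash
python3 -c "
from h import *
st();plan(.4665,.3567,.21,3.01,20)"
```

```text
{'clock': 13.45, 'joints': [-0.327, 0.472, 0.497, 1.32, -0.221, 1.405, 0.191], 'ee_pos': [0.674, -0.055, 0.216], 'eef_rot': [-3.141, -0.0, 1.602], 'wrist_force': [0.888, -0.226, 0.922], 'width': 0.086, 'grip_force': 0.0}
d [-0.2073  0.412  -0.0058] turn 1.408 n 20
[0.2091, -0.0972, 0.0029, -0.0112]
[0.2154, -0.0823, 0.0029, -0.0112]
[0.2207, -0.0669, 0.0029, -0.0112]
[0.2249, -0.0512, 0.0029, -0.0112]
[0.2279, -0.0353, 0.0029, -0.0112]
[0.2298, -0.0192, 0.0029, -0.0112]
[0.2306, -0.0029, 0.0029, -0.0112]
[0.2302, 0.0133, 0.0029, -0.0112]
[0.2287, 0.0294, 0.0029, -0.0112]
[0.2261, 0.0455, 0.0029, -0.0112]
[0.2223, 0.0613, 0.0029, -0.0112]
[0.2175, 0.0767, 0.0029, -0.0112]
[0.2115, 0.0919, 0.0029, -0.0112]
[0.2045, 0.1065, 0.0029, -0.0112]
[0.1965, 0.1206, 0.0029, -0.0112]
[0.1876, 0.1342, 0.0029, -0.0112]
[0.1777, 0.147, 0.0029, -0.0112]
[0.1669, 0.1592, 0.0029, -0.0112]
[0.1553, 0.1705, 0.0029, -0.0112]
[0.1429, 0.181, 0.0029, -0.0112]
```

Call:
step_arm(commands=[[[0.209,-0.097,0,-0.0112],[0.215,-0.082,0,-0.0112],[0.221,-0.067,0,-0.0112],[0.225,-0.051,0,-0.0112],[0.228,-0.035,0,-0.0112],[0.23,-0.019,0,-0.0112],[0.231,-0.003,0,-0.0112],[0.23,0.013,0,-0.0112],[0.229,0.029,0,-0.0112],[0.226,0.046,0,-0.0112]]])

```text
clock: 14.45
ee_pos: [0.5697, 0.1525, 0.2147]
eef_rot: [3.141, -0.0, 2.312]
wrist_force: [-0.3, -0.1, -0.5]
width: 0.0857
grip_force: 0.0
```

Call:
step_arm(commands=[[[0.222,0.061,0,-0.0112],[0.217,0.077,0,-0.0112],[0.211,0.092,0,-0.0112],[0.204,0.107,0,-0.0112],[0.196,0.121,0,-0.0112],[0.188,0.134,0,-0.0112],[0.178,0.147,0,-0.0112],[0.167,0.159,0,-0.0112],[0.155,0.17,0,-0.0112],[0.143,0.181,0,-0.0112]]])

```text
clock: 15.45
ee_pos: [0.4663, 0.3585, 0.2146]
eef_rot: [3.141, 0.0, 3.015]
wrist_force: [0.4, 0.0, -0.7]
width: 0.0856
grip_force: 0.0
```

Run:
```python
from h import *
st()
im=arm.read_camera("wrist");save(im,"w4.png");W=pts(im)
for n in("scoop","scoop_pan"): print(n,[(np.round(d["at"],4).tolist(),round(d["score"],2)) for d in arm.place_of("wrist",n)][:3])
H,S,V=cv2.split(cv2.cvtColor(im["pixels"],cv2.COLOR_RGB2HSV))
X,Y,Z=W[...,0],W[...,1],W[...,2]
def rep(n,m):
    P=W[m&np.isfinite(Z)]
    if len(P)>5: r=cv2.minAreaRect((P[:,:2]*1000).astype(np.float32));print(n,len(P),np.round(np.median(P,0),4),np.round(np.percentile(P[:,2],[5,95]),3),r)
G=(abs(X-.467)<.035)&(abs(Y-.357)<.035)
rep("top",G&(V<80)&(Z>.14)&(Z<.16))
rep("grip",G&(V<80)&(Z>.09)&(Z<.16))
rep("pan",(X>.34)&(X<.5)&(abs(Y-.365)<.08)&(H>20)&(H<35)&(S>120)&(Z<.05))
```

```text
{'clock': 15.45, 'joints': [-0.802, 0.245, 0.083, 1.561, -0.021, 1.337, 0.727], 'ee_pos': [0.466, 0.358, 0.215], 'eef_rot': [3.141, 0.0, 3.015], 'wrist_force': [0.441, 0.033, -0.69], 'width': 0.086, 'grip_force': 0.0}
scoop [([0.4663, 0.3576, 0.1209], 0.71), ([0.6215, 0.423, 0.0907], 0.63)]
scoop_pan [([0.2814, 0.237, -0.0008], 0.86), ([0.4176, 0.3625, 0.003], 0.73), ([0.5878, 0.4066, 0.0048], 0.56)]
top 510 [0.4659 0.359  0.147 ] [0.144 0.148] ((466.6890869140625, 358.8350524902344), (20.96954345703125, 14.950448989868164), 83.66679382324219)
grip 771 [0.4619 0.3594 0.1464] [0.103 0.148] ((466.67315673828125, 358.81591796875), (21.011032104492188, 14.977916717529297), 83.66679382324219)
pan 6014 [0.4221 0.3639 0.0023] [0.001 0.027] ((420.8482666015625, 362.0838623046875), (94.25009155273438, 87.31458282470703), 83.96990966796875)
```

View pics/w4.png

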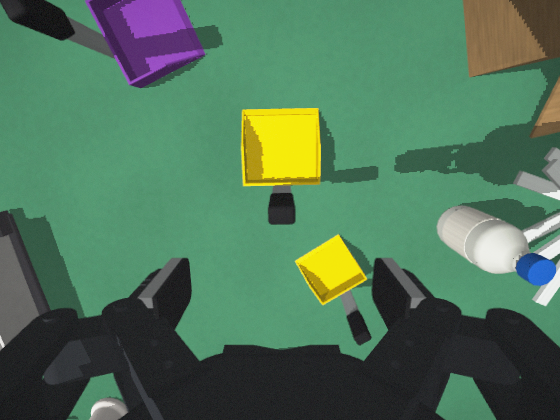

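Wrist view: the large yellow scoop has its pan at (281,148) and black grip at (282,208), with the small one at (332,268) nearer the camera bottom. Both networks and depth agree on the grip at (0.4665, 0.3585), yaw −0.108. Descending.

```bash
python3 -c "
from h import *
plan(.4667,.3585,.091,3.033,5)"
```

```text
d [ 0.0009 -0.0005 -0.1234] turn 0.018 n 5
[-0.0019, -0.0008, 0.2469, -0.0006]
[-0.0019, -0.0008, 0.2469, -0.0006]
[-0.0019, -0.0008, 0.2469, -0.0006]
[-0.0019, -0.0008, 0.2469, -0.0006]
[-0.0019, -0.0008, 0.2469, -0.0006]
```

Call:
step_arm(commands=[[[-0.002,-0.001,0.3,-0.0006],[-0.002,-0.001,0.3,-0.0006],[-0.002,-0.001,0.3,-0.0006],[-0.002,-0.001,0.2,-0.0006],[-0.002,-0.001,0.13,-0.0006],[0,0,0,0]]])

```text
clock: 16.2
ee_pos: [0.4677, 0.3551, 0.0901]
eef_rot: [-3.139, -0.002, 3.028]
wrist_force: [-0.1, -0.5, 0.3]
width: 0.0856
grip_force: 0.0
```

Call:
step_arm(commands=[[[0,0,0,0],[0,0,0,0],[0,0,0,0],[0,0,0,0],[0,0,0,0],[0,0,0,0],[0,0,0,0]]], gripper=0, force=60)

```text
clock: 16.9
ee_pos: [0.4685, 0.3564, 0.0921]
eef_rot: [3.141, 0.001, 3.028]
wrist_force: [0.3, 0.8, 2.8]
width: 0.0213
grip_force: 62.2
```

Call:
step_arm(commands=[[[0,0,-0.1,0],[0,0,-0.2,0],[0,0,-0.3,0],[0,0,-0.4,0],[0,0,-0.4,0],[0,0,0,0]]])

```text
clock: 17.5
ee_pos: [0.47, 0.3574, 0.2381]
eef_rot: [3.135, 0.006, 3.028]
wrist_force: [-0.0, -0.2, -1.2]
width: 0.021
grip_force: 61.6
```

Run:
```python
from h import *
st()
for c in("wrist","scene"):
    im=arm.read_camera(c);W=pts(im)
    for n in("scoop","scoop_pan"): print(c,n,[(np.round(d["at"],4).tolist(),round(d["score"],2)) for d in arm.place_of(c,n)][:3])
    H,S,V=cv2.split(cv2.cvtColor(im["pixels"],cv2.COLOR_RGB2HSV))
    X,Y,Z=W[...,0],W[...,1],W[...,2]
    m=(X>.33)&(X<.5)&(abs(Y-.362)<.09)&(H>20)&(H<35)&(S>120)&(Z>.07)
    P=W[m&(Z<np.nanpercentile(Z[m],50)+.004)]
    A=np.c_[P[:,0]-.42,P[:,1]-.362,np.ones(len(P))];q=np.linalg.lstsq(A,P[:,2],rcond=None)[0];e=abs(A@q-P[:,2])<.003
    q=np.linalg.lstsq(A[e],P[e,2],rcond=None)[0];print("floor plane",np.round(q,4),e.sum(),cv2.minAreaRect((W[m][:,:2]*1000).astype(np.float32)))
```

```text
{'clock': 17.5, 'joints': [-0.799, 0.232, 0.085, 1.527, -0.02, 1.374, 0.745], 'ee_pos': [0.47, 0.357, 0.238], 'eef_rot': [3.135, 0.006, 3.028], 'wrist_force': [-0.016, -0.157, -1.202], 'width': 0.021, 'grip_force': 61.589}
wrist scoop [([0.4683, 0.3567, 0.2673], 0.94), ([0.2876, 0.1941, 0.1191], 0.7)]
wrist scoop_pan [([0.2805, 0.2371, -0.0009], 0.95), ([0.4229, 0.365, 0.1507], 0.79), ([0.5889, 0.413, 0.0007], 0.78)]
floor plane [0.0008 0.0139 0.148 ] 10935 ((423.5054931640625, 364.44354248046875), (90.43559265136719, 86.7166519165039), 83.58972930908203)
scene scoop [([0.4674, 0.3586, 0.2556], 0.97), ([0.2942, 0.1903, 0.119], 0.66), ([0.6188, 0.4237, 0.0937], 0.58)]
scene scoop_pan [([0.4198, 0.3655, 0.1391], 0.76), ([0.2782, 0.2343, 0.0029], 0.57), ([0.4679, 0.3587, 0.2583], 0.45)]
floor plane [-0.0003 -0.0192  0.1403] 471 ((425.0080871582031, 360.1858825683594), (95.02760314941406, 94.31962585449219), 82.56851196289062)
```

The scoop is held level, with its underside 92 mm below the TCP. Moving above the bin.

```bash
python3 -c "
from h import *
plan(.632,-.057,.245,3.172,14)"
```

```text
d [ 0.1645 -0.4126  0.0149] turn 0.144 n 14
[-0.1501, -0.2795, -0.0106, -0.0016]
[-0.1472, -0.2811, -0.0106, -0.0016]
[-0.1443, -0.2825, -0.0106, -0.0016]
[-0.1414, -0.284, -0.0106, -0.0016]
[-0.1385, -0.2855, -0.0106, -0.0016]
[-0.1355, -0.2869, -0.0106, -0.0016]
[-0.1326, -0.2882, -0.0106, -0.0016]
[-0.1296, -0.2896, -0.0106, -0.0016]
[-0.1266, -0.2909, -0.0106, -0.0016]
[-0.1236, -0.2922, -0.0106, -0.0016]
[-0.1206, -0.2934, -0.0106, -0.0016]
[-0.1176, -0.2947, -0.0106, -0.0016]
[-0.1146, -0.2958, -0.0106, -0.0016]
[-0.1115, -0.297, -0.0106, -0.0016]
```

Call:
step_arm(commands=[[[-0.15,-0.28,-0.01,-0.0016],[-0.147,-0.281,-0.01,-0.0016],[-0.144,-0.282,-0.01,-0.0016],[-0.141,-0.284,-0.01,-0.0016],[-0.138,-0.285,-0.01,-0.0016],[-0.135,-0.287,-0.01,-0.0016],[-0.133,-0.288,-0.01,-0.0016],[-0.13,-0.29,-0.01,-0.0016]]])

```text
clock: 18.6
ee_pos: [0.5617, 0.119, 0.2387]
eef_rot: [-3.141, -0.002, 3.109]
wrist_force: [0.2, -0.1, -1.9]
width: 0.0211
grip_force: 61.5
```

Call:
step_arm(commands=[[[-0.127,-0.291,-0.01,-0.0016],[-0.124,-0.292,-0.01,-0.0016],[-0.121,-0.293,-0.01,-0.0016],[-0.118,-0.295,-0.01,-0.0016],[-0.115,-0.296,-0.01,-0.0016],[-0.111,-0.297,-0.01,-0.0016],[0,0,0,0]]])

```text
clock: 19.3
ee_pos: [0.632, -0.0625, 0.2443]
eef_rot: [-3.139, -0.002, -3.121]
wrist_force: [-0.2, -0.2, -2.3]
width: 0.0213
grip_force: 61.4
```

Run:
```python
from h import *
st()
for c in("wrist","scene"):
    print(c);im,W=tip(c)
    print("low",[(np.round(d["at"],4).tolist(),round(d["score"],2)) for d in arm.place_of(c,"bin_low")][:1],"pan",[(np.round(d["at"],4).tolist(),round(d["score"],2)) for d in arm.place_of(c,"scoop_pan")][:2])
    H,S,V=cv2.split(cv2.cvtColor(im["pixels"],cv2.COLOR_RGB2HSV));X,Y,Z=W[...,0],W[...,1],W[...,2]
    m=(X>.47)&(X<.68)&(abs(Y+.06)<.12)&(H>20)&(H<35)&(S>120)&(Z>.12)
    print(cv2.minAreaRect((W[m][:,:2]*1000).astype(np.float32)))
    m=(abs(X-.57)<.13)&(abs(Y+.06)<.1)&(Z>.058)&(Z<.075)&(S<60)
    for lo in(.49,.51,.53):
        k=m&(abs(X-lo)<.01);P=W[k]
        if len(P)>10:print(lo,np.round([np.percentile(P[:,1],2),np.percentile(P[:,1],98)],4))
    if c=="wrist":save(im,"w5.png")
plan(.632,-.057,.13,3.172,5)
```

```text
{'clock': 19.3, 'joints': [-0.244, 0.347, 0.356, 1.394, -0.117, 1.423, 1.702], 'ee_pos': [0.632, -0.062, 0.244], 'eef_rot': [-3.139, -0.002, -3.121], 'wrist_force': [-0.209, -0.18, -2.26], 'width': 0.021, 'grip_force': 61.44}
wrist
bar [ 0.6744 -0.0348  0.1189] tip 0.029
0.97 [ 0.505 -0.06   0.026] loc 0.03 0.001 0.014
0.95 [ 0.49  -0.075  0.022] loc 0.015 -0.014 0.009
0.79 [ 0.49  -0.043  0.031] loc 0.015 0.018 0.018
low [([0.4743, -0.0625, 0.0128], 0.71)] pan [([0.587, -0.0636, 0.157], 0.84)]
((584.5452880859375, -62.44054412841797), (86.95236206054688, 90.62966918945312), 1.210252285003662)
0.49 [-0.1139 -0.0064]
0.51 [-0.113  -0.0059]
0.53 [-0.1122 -0.0057]
scene
bar [ 0.6776 -0.0576  0.1173] tip 0.017
0.73 [ 0.474 -0.063  0.011] loc -0.001 -0.001 -0.001
0.59 [ 0.486 -0.041  0.029] loc 0.011 0.02 0.017
0.58 [ 0.49  -0.074  0.029] loc 0.015 -0.013 0.017
0.4 [ 0.509 -0.062  0.029] loc 0.034 -0.002 0.017
0.4 [ 0.628 -0.054  0.274] loc 0.157 0.003 0.259
low [([0.474, -0.0629, 0.0104], 0.57)] pan [([0.5826, -0.0518, 0.1541], 0.95), ([0.2792, 0.2344, 0.0037], 0.95)]
((592.973876953125, -68.54749298095703), (102.43760681152344, 111.95933532714844), 2.693021774291992)
0.49 [-0.1169 -0.0085]
0.51 [-0.1163 -0.0081]
0.53 [-0.1157 -0.1115]
d [ 0.     -0.0014 -0.1156] turn 0.002 n 5
[-0.0, -0.0028, 0.2311, -0.0001]
[-0.0, -0.0028, 0.2311, -0.0001]
[-0.0, -0.0028, 0.2311, -0.0001]
[-0.0, -0.0028, 0.2311, -0.0001]
[-0.0, -0.0028, 0.2311, -0.0001]
```

View pics/w5.png

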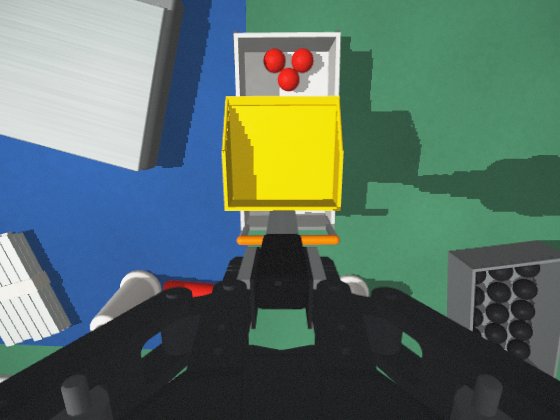

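Wrist view: the pan at (283,153) is over the bin centre and the knobs are at (274,60), (302,60), (288,79) at the low end. The arm was still settling, so I'll recheck the lateral fit.

```bash
cat >> h.py <<'E'
def fit(lo=.12):
    im=arm.read_camera("wrist");W=pts(im);s=arm.sense();print("tcp",np.round(s["ee_pos"],4),np.round(s["eef_rot"],4),"F",np.round(s["wrist_force"],1))
    H,S,V=cv2.split(cv2.cvtColor(im["pixels"],cv2.COLOR_RGB2HSV));X,Y,Z=W[...,0],W[...,1],W[...,2]
    ye=(H>20)&(H<35)&(S>120)
    m=(X>.44)&(X<.68)&(abs(Y+.06)<.12)&ye&(Z>lo)
    r=cv2.minAreaRect((W[m][:,:2]*1000).astype(np.float32));print("pan",np.round(r[0],1),np.round(r[1],1),round(r[2],2),"xmin",W[m][:,0].min())
    m=(abs(X-.57)<.13)&(abs(Y+.06)<.1)&(Z>.058)&(Z<.078)&(S<60)
    for l in np.arange(.48,.66,.02):
        P=W[m&(abs(X-l)<.01)]
        if len(P)>10:
            a,b=np.percentile(P[:,1],2),np.percentile(P[:,1],98)
            if b-a>.09: print(round(l,2),np.round([a,b,(a+b)/2],4))
    return im,W
E
python3 -c "
from h import *
fit()"
```

```text
tcp [ 0.632  -0.0558  0.2456] [ 3.1413  0.     -3.1131] F [-0.2  0.8 -1.6]
pan [584.7 -55.7] [86.8 90.6] 1.57 xmin 0.5401962756738132
0.48 [-0.1128 -0.0073 -0.06  ]
0.5 [-0.1134 -0.006  -0.0597]
0.52 [-0.1129 -0.0057 -0.0593]
0.54 [-0.1121 -0.0059 -0.059 ]
0.66 [-0.1086 -0.0012 -0.0549]
```

Call:
step_arm(commands=[[[0,-0.008,0.2,0],[0,-0.008,0.3,0],[0,0,0.3,0],[0,0,0.25,0],[0,0,0.15,0],[0,0,0.1,0],[0,0,0,0],[0,0,0,0]]])

```text
clock: 20.55
ee_pos: [0.6328, -0.0583, 0.1167]
eef_rot: [3.142, 0.001, -3.114]
wrist_force: [0.5, 0.3, -1.5]
width: 0.0208
grip_force: 61.5
```

```bash
python3 -c "
from h import *
im,W=fit(.0)
for c in('wrist','scene'):
  arm.read_camera(c);print([(np.round(d['at'],3).tolist(),round(d['score'],2)) for d in arm.place_of(c,'knob_a')][:4])"
```

```text
tcp [ 0.633  -0.0583  0.117 ] [ 3.1416e+00  2.0000e-03 -3.1142e+00] F [ 0.9  0.5 -2.2]
pan [585.6 -57. ] [ 86.8 100.5] 1.56 xmin 0.5411263867785733
0.48 [-0.1099 -0.0063 -0.0581]
0.5 [-0.1133 -0.0057 -0.0595]
0.52 [-0.1129 -0.0053 -0.0591]
0.54 [-0.1124 -0.005  -0.0587]
0.56 [-0.1117 -0.0045 -0.0581]
0.58 [-0.1111 -0.004  -0.0575]
0.6 [-0.1106 -0.0027 -0.0566]
0.62 [-0.1097 -0.0023 -0.056 ]
0.64 [-0.1093 -0.0015 -0.0554]
0.66 [-0.1088 -0.0011 -0.0549]
[([0.488, -0.042, 0.026], 0.69), ([0.493, -0.071, 0.022], 0.68), ([0.506, -0.057, 0.028], 0.56)]
[([0.486, -0.044, 0.027], 0.68), ([0.509, -0.06, 0.028], 0.63), ([0.486, -0.073, 0.029], 0.43)]
```

Centred within 1 mm. Lowering to contact.

Call:
step_arm(commands=[[[0,0,0.03,0],[0,0,0.03,0],[0,0,0.02,0],[0,0,0.01,0],[0,0,0,0]]])

```text
clock: 21.3
ee_pos: [0.6326, -0.0581, 0.1074]
eef_rot: [3.141, 0.001, -3.114]
wrist_force: [-1.6, 0.4, 4.8]
width: 0.0209
grip_force: 62.3
```

Call:
step_arm(commands=[[[0.05,0,0.002,0],[0.05,0,0.002,0],[0.05,0,0.002,0],[0.05,0,0.002,0],[0.05,0,0.002,0],[0.05,0,0.002,0]]])

```text
clock: 21.9
ee_pos: [0.6035, -0.059, 0.1067]
eef_rot: [-3.142, 0.004, -3.114]
wrist_force: [1.4, 0.2, 4.9]
width: 0.021
grip_force: 62.1
```

Call:
step_arm(commands=[[[0.04,0,0.002,0],[0.04,0,0.002,0],[0.04,0,0.002,0],[0.04,0,0.002,0]]])

```text
clock: 22.3
ee_pos: [0.5879, -0.0592, 0.1063]
eef_rot: [3.141, 0.005, -3.114]
wrist_force: [0.7, 1.4, 7.1]
width: 0.021
grip_force: 62.6
```

```bash
cat >> h.py <<'E'
def loc():
    s=arm.sense();p=np.array(s["ee_pos"]);y=s["eef_rot"][2]-np.pi
    c=p+[-.0465*np.cos(y),-.0465*np.sin(y),-.09]
    for cam in("wrist","scene"):
        arm.read_camera(cam)
        for d in arm.place_of(cam,"knob_a"):
            v=np.array(d["at"])-c
            if np.linalg.norm(v)<.15:print(cam,round(d["score"],2),"w",np.round(d["at"],3),"in pan",np.round([v[0]*np.cos(y)+v[1]*np.sin(y),-v[0]*np.sin(y)+v[1]*np.cos(y),v[2]],3))
E
python3 -c "
from h import *
st();loc()"
```

```text
{'clock': 22.3, 'joints': [-0.252, 0.337, 0.334, 1.702, -0.122, 1.118, 1.716], 'ee_pos': [0.588, -0.059, 0.106], 'eef_rot': [3.141, 0.005, -3.114], 'wrist_force': [0.656, 1.362, 7.111], 'width': 0.021, 'grip_force': 62.558}
wrist 0.73 w [ 0.488 -0.032  0.03 ] in pan [-0.053  0.029  0.013]
wrist 0.73 w [ 0.49  -0.081  0.025] in pan [-0.052 -0.019  0.008]
wrist 0.66 w [ 0.485 -0.059  0.028] in pan [-0.056  0.003  0.011]
scene 0.63 w [ 0.492 -0.082  0.031] in pan [-0.05  -0.02   0.015]
scene 0.56 w [ 0.487 -0.034  0.028] in pan [-0.053  0.028  0.012]
scene 0.5 w [ 0.492 -0.062  0.028] in pan [-0.049  0.     0.011]
```

The knobs are in a row against the end wall. Pushing under them.

Call:
step_arm(commands=[[[0.03,0,0.004,0],[0.03,0,0.004,0],[0.03,0,0.004,0],[0.03,0,0.004,0],[0.03,0,0.002,0]]])

```text
clock: 23.0
ee_pos: [0.5758, -0.0589, 0.1063]
eef_rot: [3.141, 0.011, -3.113]
wrist_force: [11.3, 3.8, 16.2]
width: 0.0209
grip_force: 63.9
```

```bash
python3 -c "
from h import *
st();loc()"
```

```text
{'clock': 23.0, 'joints': [-0.257, 0.306, 0.334, 1.74, -0.113, 1.103, 1.712], 'ee_pos': [0.576, -0.059, 0.106], 'eef_rot': [3.141, 0.011, -3.113], 'wrist_force': [11.276, 3.778, 16.151], 'width': 0.021, 'grip_force': 63.946}
wrist 0.93 w [ 0.492 -0.03   0.033] in pan [-0.037  0.032  0.017]
wrist 0.68 w [ 0.493 -0.082  0.028] in pan [-0.037 -0.02   0.012]
wrist 0.6 w [ 0.488 -0.057  0.031] in pan [-0.042  0.004  0.015]
scene 0.66 w [ 0.489 -0.082  0.033] in pan [-0.041 -0.02   0.017]
scene 0.53 w [ 0.49  -0.059  0.033] in pan [-0.039  0.003  0.017]
scene 0.48 w [ 0.488 -0.029  0.034] in pan [-0.041  0.032  0.017]
```

Call:
step_arm(commands=[[[0.03,0,0,0],[0.03,0,0,0],[0.03,0,0,0],[0,0,0,0]]])

```text
clock: 23.6
ee_pos: [0.5665, -0.0588, 0.1063]
eef_rot: [3.14, 0.011, -3.113]
wrist_force: [9.8, 3.6, 13.8]
width: 0.0211
grip_force: 63.4
```

```bash
python3 -c "
from h import *
st();loc()"
```

```text
{'clock': 23.6, 'joints': [-0.261, 0.286, 0.335, 1.764, -0.107, 1.098, 1.709], 'ee_pos': [0.566, -0.059, 0.106], 'eef_rot': [3.14, 0.011, -3.113], 'wrist_force': [9.804, 3.596, 13.821], 'width': 0.021, 'grip_force': 63.44}
wrist 0.84 w [ 0.509 -0.034  0.03 ] in pan [-0.01   0.026  0.013]
wrist 0.63 w [ 0.507 -0.059  0.027] in pan [-0.013  0.001  0.011]
wrist 0.61 w [ 0.511 -0.082  0.026] in pan [-0.009 -0.022  0.01 ]
scene 0.65 w [ 0.518 -0.063  0.029] in pan [-0.002 -0.003  0.013]
scene 0.49 w [ 0.516 -0.084  0.032] in pan [-0.005 -0.024  0.015]
```

All three are in the pan. Backing off slightly and lifting gently.

Call:
step_arm(commands=[[[-0.01,0,-0.01,0],[-0.02,0,-0.02,0],[-0.02,0,-0.04,0],[-0.02,0,-0.07,0],[0,0,-0.1,0],[0,0,-0.12,0],[0,0,-0.12,0],[0,0,-0.12,0],[0,0,-0.12,0],[0,0,-0.1,0]]])

```text
clock: 24.8
ee_pos: [0.5693, -0.06, 0.1862]
eef_rot: [3.141, 0.001, -3.114]
wrist_force: [1.2, 0.2, -3.2]
width: 0.0211
grip_force: 61.3
```

Call:
step_arm(commands=[[[0,0,-0.1,0],[0,0,-0.1,0],[0,0,-0.1,0],[0,0,-0.07,0],[0,0,-0.03,0],[0,0,0,0]]])

```text
clock: 25.4
ee_pos: [0.5693, -0.06, 0.2251]
eef_rot: [3.141, 0.0, -3.114]
wrist_force: [-0.6, 0.3, -2.1]
width: 0.0212
grip_force: 61.3
```

Run:
```python
from h import *
st();loc()
for c in ("scene","top"):
    arm.read_camera(c)
    print(c,[(np.round(d["at"],4).tolist(),round(d["score"],2)) for d in arm.place_of(c,"scale")][:2])
im,W=fit(.08)
H,S,V=cv2.split(cv2.cvtColor(im["pixels"],cv2.COLOR_RGB2HSV));X,Y,Z=W[...,0],W[...,1],W[...,2]
m=(X>.44)&(X<.6)&(abs(Y+.06)<.1)&(H>20)&(H<35)&(S>120)&(Z>.05);P=W[m]
A=np.c_[P[:,0]-.53,P[:,1]+.06,np.ones(len(P))];e=P[:,2]<np.percentile(P[:,2],60)
for _ in range(4):
    q=np.linalg.lstsq(A[e],P[e,2],rcond=None)[0];e=abs(A@q-P[:,2])<.003
print("floor",np.round(q,4),e.sum())
plan(.5475,-.294,.22,3.142+.03,14)
```

```text
{'clock': 25.4, 'joints': [-0.275, 0.207, 0.35, 1.599, -0.072, 1.348, 1.683], 'ee_pos': [0.569, -0.06, 0.225], 'eef_rot': [3.141, 0.0, -3.114], 'wrist_force': [-0.569, 0.349, -2.134], 'width': 0.021, 'grip_force': 61.34}
wrist 0.83 w [ 0.516 -0.064  0.15 ] in pan [-0.007 -0.003  0.015]
wrist 0.67 w [ 0.514 -0.034  0.148] in pan [-0.008  0.028  0.013]
wrist 0.58 w [ 0.521 -0.086  0.145] in pan [-0.003 -0.025  0.01 ]
scene 0.7 w [ 0.518 -0.085  0.151] in pan [-0.006 -0.023  0.016]
scene 0.46 w [ 0.512 -0.033  0.146] in pan [-0.01   0.029  0.011]
scene 0.4 w [ 0.518 -0.063  0.152] in pan [-0.005 -0.002  0.017]
scene [([0.5002, -0.2978, 0.0013], 0.59)]
top []
tcp [ 0.5691 -0.0599  0.2246] [ 3.1415e+00 -2.0000e-04 -3.1141e+00] F [ 0.1 -0.1 -2.2]
pan [522.5 -60. ] [86.9 90.5] 1.58 xmin 0.4778914270281563
0.6 [-0.1104 -0.0024 -0.0564]
0.62 [-0.1096 -0.0021 -0.0559]
0.64 [-0.1088 -0.0014 -0.0551]
floor [-0.0016  0.0061  0.1346] 8163
d [-0.0216 -0.2341 -0.0046] turn 0.003 n 14
[0.02, -0.1667, 0.0033, -0.0]
[0.02, -0.1667, 0.0033, -0.0]
[0.0201, -0.1667, 0.0033, -0.0]
[0.0201, -0.1667, 0.0033, -0.0]
[0.0201, -0.1667, 0.0033, -0.0]
[0.0202, -0.1667, 0.0033, -0.0]
[0.0202, -0.1667, 0.0033, -0.0]
[0.0203, -0.1667, 0.0033, -0.0]
[0.0203, -0.1667, 0.0033, -0.0]
[0.0203, -0.1667, 0.0033, -0.0]
[0.0204, -0.1667, 0.0033, -0.0]
[0.0204, -0.1667, 0.0033, -0.0]
[0.0204, -0.1666, 0.0033, -0.0]
[0.0205, -0.1666, 0.0033, -0.0]
```

Level, with three knobs inside. Moving to the scale with smooth acceleration.

Call:
step_arm(commands=[[[0.006,-0.05,0,0],[0.01,-0.1,0,0],[0.018,-0.15,0,0],[0.02,-0.17,0,0],[0.02,-0.18,0,0],[0.02,-0.18,0,0],[0.02,-0.18,0,0],[0.02,-0.18,0,0],[0.02,-0.18,0,0]]])

```text
clock: 26.75
ee_pos: [0.5568, -0.1998, 0.2248]
eef_rot: [-3.141, 0.0, -3.116]
wrist_force: [-0.5, 0.4, -1.1]
width: 0.0209
grip_force: 61.3
```

Call:
step_arm(commands=[[[0.02,-0.18,0,0],[0.02,-0.18,0,0],[0.01,-0.18,0,0],[0.01,-0.16,0,0],[0.005,-0.13,0,0],[0,-0.09,0,0],[0,-0.05,0,0],[0,0,0,0],[0,0,0,0]]])

```text
clock: 27.65
ee_pos: [0.5539, -0.2939, 0.2247]
eef_rot: [3.141, -0.0, -3.114]
wrist_force: [0.4, -0.2, -2.1]
width: 0.021
grip_force: 61.3
```

Run:
```python
from h import *
st();loc()
im=arm.read_camera("wrist");W=pts(im);S=cv2.cvtColor(im["pixels"],cv2.COLOR_RGB2HSV)[...,1]
m=(abs(W[...,0]-.5)<.15)&(abs(W[...,1]+.295)<.15)&(W[...,2]>.043)&(W[...,2]<.058)&(S<60)
P=W[m];print("plate",cv2.minAreaRect((P[:,:2]*1000).astype(np.float32)),np.median(P[:,2]))
print([(np.round(d["at"],4).tolist(),round(d["score"],2)) for d in arm.place_of("wrist","scale")])
s=arm.sense();y=s["eef_rot"][2]-np.pi;print("pan",np.array(s["ee_pos"])-[.0465*np.cos(y),.0465*np.sin(y),.09])
```

```text
{'clock': 27.65, 'joints': [0.044, 0.347, 0.484, 1.456, -0.162, 1.379, 2.133], 'ee_pos': [0.554, -0.294, 0.225], 'eef_rot': [3.141, -0.0, -3.114], 'wrist_force': [0.383, -0.218, -2.145], 'width': 0.021, 'grip_force': 61.324}
wrist 0.93 w [ 0.497 -0.276  0.145] in pan [-0.01   0.019  0.011]
wrist 0.74 w [ 0.504 -0.324  0.143] in pan [-0.004 -0.029  0.009]
wrist 0.7 w [ 0.496 -0.298  0.144] in pan [-0.011 -0.003  0.01 ]
scene 0.56 w [ 0.501 -0.321  0.151] in pan [-0.007 -0.025  0.016]
plate ((502.1242370605469, -296.43511962890625), (180.89498901367188, 194.47023010253906), 75.68531799316406) 0.049974124633160644
[]
pan [ 0.50731592 -0.2954181   0.1348296 ]
```

Call:
step_arm(commands=[[[0.01,0,0.05,0],[0.01,0,0.1,0],[0.01,0,0.13,0],[0,0,0.13,0],[0,0,0.13,0],[0,0,0.1,0],[0,0,0.06,0],[0,0,0.04,0],[0,0,0.03,0],[0,0,0,0]]])

```text
clock: 28.95
ee_pos: [0.5507, -0.2946, 0.1477]
eef_rot: [3.142, 0.0, -3.114]
wrist_force: [-0.1, 0.5, -2.5]
width: 0.0211
grip_force: 61.3
```

Call:
step_arm(commands=[[[0,0,0.02,0],[0,0,0.02,0],[0,0,0.015,0],[0,0,0,0]]])

```text
clock: 29.35
ee_pos: [0.5509, -0.2945, 0.1425]
eef_rot: [-3.142, 0.001, -3.114]
wrist_force: [0.9, -1.1, -0.3]
width: 0.0212
grip_force: 61.5
```

Touching lightly. A last fraction of a millimetre, then release.

Call:
step_arm(commands=[[[0,0,0.006,0],[0,0,0.004,0],[0,0,0,0]]])

```text
clock: 29.65
ee_pos: [0.5514, -0.2945, 0.1421]
eef_rot: [-3.141, 0.002, -3.114]
wrist_force: [0.9, 1.8, 6.6]
width: 0.0213
grip_force: 62.4
```

Call:
step_arm(commands=[[[0,0,0,0],[0,0,0,0],[0,0,0,0],[0,0,0,0],[0,0,0,0],[0,0,0,0]]], gripper=1)

```text
clock: 30.25
ee_pos: [0.5506, -0.2946, 0.1412]
eef_rot: [3.141, -0.0, -3.114]
wrist_force: [0.4, -0.1, -0.1]
width: 0.0851
grip_force: 0.0
```

Call:
step_arm(commands=[[[0,0,-0.1,0],[0,0,-0.2,0],[0,0,-0.3,0],[0,0,-0.3,0],[0,0,-0.2,0],[0,0,0,0],[0,0,0,0],[0,0,0,0]]])

```text
clock: 31.05
ee_pos: [0.5503, -0.2943, 0.2505]
eef_rot: [3.141, -0.001, -3.114]
wrist_force: [0.1, -0.1, -0.1]
width: 0.0856
grip_force: 0.0
```

Run:
```python
from h import *
st()
for c in("wrist","scene"):
    im=arm.read_camera(c);W=pts(im)
    for n in("knob_a","scoop","scoop_pan","scale"): print(c,n,[(np.round(d["at"],3).tolist(),round(d["score"],2)) for d in arm.place_of(c,n)][:3])
    H,S,V=cv2.split(cv2.cvtColor(im["pixels"],cv2.COLOR_RGB2HSV));X,Y,Z=W[...,0],W[...,1],W[...,2]
    m=(X>.42)&(X<.6)&(abs(Y+.295)<.1)&(H>20)&(H<35)&(S>120);P=W[m]
    A=np.c_[P[:,0]-.505,P[:,1]+.295,np.ones(len(P))];e=P[:,2]<np.percentile(P[:,2],60)
    for _ in range(4):
        q=np.linalg.lstsq(A[e],P[e,2],rcond=None)[0];e=abs(A@q-P[:,2])<.003
    print("floor",np.round(q,4))
```

```text
{'clock': 31.05, 'joints': [0.043, 0.33, 0.49, 1.422, -0.155, 1.429, 2.13], 'ee_pos': [0.55, -0.294, 0.25], 'eef_rot': [3.141, -0.001, -3.114], 'wrist_force': [0.118, -0.133, -0.141], 'width': 0.086, 'grip_force': 0.0}
wrist knob_a [([0.499, -0.324, 0.06], 0.91), ([0.491, -0.301, 0.066], 0.9), ([0.492, -0.275, 0.068], 0.71)]
wrist scoop [([0.551, -0.295, 0.17], 0.63)]
wrist scoop_pan [([0.493, -0.301, 0.067], 0.59), ([0.506, -0.296, 0.052], 0.57)]
wrist scale [([0.476, -0.06, 0.01], 0.72)]
floor [-0.0063  0.001   0.0522]
scene knob_a [([0.498, -0.301, 0.068], 0.71), ([0.491, -0.272, 0.066], 0.61), ([0.497, -0.325, 0.066], 0.51)]
scene scoop [([0.55, -0.294, 0.168], 0.96), ([0.619, 0.426, 0.092], 0.8), ([0.294, 0.189, 0.12], 0.73)]
scene scoop_pan [([0.28, 0.235, 0.002], 0.92), ([0.502, -0.288, 0.052], 0.87), ([0.589, 0.406, 0.005], 0.59)]
scene scale [([0.499, -0.3, 0.003], 0.75), ([0.68, -0.052, 0.11], 0.19)]
floor [-0.0002 -0.0028  0.0508]
```

Call:
step_arm(commands=[[[0,0,0,0],[0,0,0,0],[0,0,0,0],[0,0,0,0],[0,0,0,0],[0,0,0,0],[0,0,0,0],[0,0,0,0],[0,0,0,0],[0,0,0,0]]])

```text
clock: 32.55
ee_pos: [0.5507, -0.2946, 0.2512]
eef_rot: [3.142, 0.0, -3.114]
wrist_force: [-0.4, -0.3, -0.1]
width: 0.0853
grip_force: 0.0
```

Run:
```python
from h import *
arm.read_camera("wrist");print([np.round(d["at"],3).tolist() for d in arm.place_of("wrist","knob_a")][:3])
print(arm.close_job())
```

```text
[[0.494, -0.275, 0.065], [0.493, -0.301, 0.065], [0.498, -0.325, 0.065]]
the job is handed in; nothing more can be done
None
```

The job is handed in at about 33 s; no verdict came back, but my last measurements have the scoop standing level on the scale plate, pan about 5 mm from its middle, released, with all three knobs at rest in it (after tipping the bin to 0.377 rad I lowered it almost level to scoop, as the tool cannot tilt).

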